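Hang the bench tools back on their sloping stands

TASK

Tidy away the two loose hand tools on this computer repair bench: hang the combination spanner by its big ring on the stand with the thick peg, and the pry lever by its small eye on the stand with the thin peg. Each must be pushed right down its peg so that it lies flat against the sloping board, with its handle hanging down the slope, and be let go. Leave the other things on the bench where they are.

Things in the scene. Friction and masses are not known exactly. Their poses are not given: they have to be found in the camera images.
- spanner: combination spanner lying flat, 179 mm long, 0.18 kg: a black rubber grip 90 x 24 x 16 mm high in the middle, a closed steel ring at the +x end (46 mm outside, 26 mm hole, 10 mm thick) and an open two-prong jaw 34 mm wide, 10 mm thick at the -x end (to 81 mm from the origin). Origin: on the flat underside, beneath the grip (the grip runs from x = -50 to +40 mm and is centred in y). x points along the tool to the ring, z up out of its upper face.
- spanner_eye (a point): centre of the spanner's ring hole, in the plane of its underside, 75 mm from the body's origin along +x.
- lever: pry lever (case opener) lying flat, 166 mm long, 0.15 kg: the same black rubber grip 90 x 24 x 16 mm high, a small closed steel eye at the +x end (32 mm outside, 16 mm hole, 10 mm thick) and a flat steel blade 20 mm wide, 5 mm thick at the -x end (to 80 mm from the origin). Origin and axes as for the spanner: on the underside beneath the grip, grip from x = -50 to +40 mm, x towards the eye, z up.
- lever_eye (a point): centre of the lever's eye hole, in the plane of its underside, 70 mm from the body's origin along +x.
- thick_stand: a small sloping steel tool stand, 175 mm deep (along its x), 80 mm wide (y), top edge 108 mm high, origin under the middle of its base on the table. It is fixed and its slope faces its own -x side (towards the robot, give or take its yaw), rising to +x at 30 degrees to the table. It carries one thick peg near its top.
- thick_peg: the foot of the thick round peg of that stand, where its axis leaves the board's surface, 94 mm above the table (62 mm towards +x from the stand's origin). x points up the slope, y across it, z out of the board along the peg, so z leans 30 degrees from vertical towards the stand's front. The peg is 18 mm in diameter and 38 mm long, its last 10 mm tapering to 8 mm. The flat board is 80 mm wide and runs from 28 mm above (x) to 172 mm below the foot.
- thin_stand: a small sloping steel tool stand, 175 mm deep (along its x), 80 mm wide (y), top edge 108 mm high, origin under the middle of its base on the table. It is fixed and its slope faces its own -x side (towards the robot, give or take its yaw), rising to +x at 30 degrees to the table. It carries one thin peg near its top; otherwise the same as the other stand, and either may be on the left.
- thin_peg: the foot of the thin round peg of that stand, where its axis leaves the board's surface, 94 mm above the table (62 mm towards +x from the stand's origin). x points up the slope, y across it, z out of the board along the peg, so z leans 30 degrees from vertical towards the stand's front. The peg is 9 mm in diameter and 38 mm long, its last 10 mm tapering to 4 mm. The flat board is 80 mm wide and runs from 28 mm above (x) to 172 mm below the foot.
- drive: bystander, to be left alone: loose flat hard drive 100 x 70 x 10 mm between the robot and the stands; origin under its centre.
- tape: bystander: loose roll of paper tape lying flat, 76 mm across, 24 mm high, beyond the stands; origin under its centre.
- mug: bystander: loose blue mug 80 mm across, 90 mm high, at the back left; origin under its centre.
- cleaner: bystander: loose white bottle 60 mm across, 120 mm high, at the back right; origin under its centre.
- driver: bystander: loose screwdriver 180 mm long lying at the right; origin beneath its middle.
- screw_tray: bystander: loose clear divided tray 110 x 160 x 30 mm at the left; origin under its centre.
Things that resemble listed ones, but are neither listed nor needed, are in the scene too. What is shaped like the spanner but green is not meant.

How it is judged (in metres and radians):
At the end, for the whole second after the job is handed in: Spanner ring round the thick peg, lever eye round the thin peg: hole centres within 8 mm of the peg axis in x and y, undersides within 8 mm of the board and parallel to it within 0.15 rad, handles down the slope within 0.5 rad, both tools at rest (x of spanner_eye in the frame of thick_peg between -0.008 and 0.008 m and y of spanner_eye in the frame of thick_peg between -0.008 and 0.008 m and z of spanner_eye in the frame of thick_peg between -0.004 and 0.008 m and x of spanner in the frame of thick_peg below -0.04 m and angle between the z axis of spanner and the z axis of thick_peg, either way round below 0.15 rad and angle between the x axis of spanner and the x axis of thick_peg, either way round below 0.5 rad and linear speed of each of spanner, lever below 0.02 m/s and angular speed of each of spanner, lever below 0.2 rad/s and x of lever_eye in the frame of thin_peg between -0.008 and 0.008 m and y of lever_eye in the frame of thin_peg between -0.008 and 0.008 m and z of lever_eye in the frame of thin_peg between -0.004 and 0.008 m and x of lever in the frame of thin_peg below -0.04 m and angle between the z axis of lever and the z axis of thin_peg, either way round below 0.15 rad and angle between the x axis of lever and the x axis of thin_peg, either way round below 0.5 rad); the robot touches nothing.
It fails at once if A bystander was moved more than 30 mm or tipped over (distance of any of drive, tape, mug, cleaner, driver, screw_tray from where it was at the start of the episode above 0.03 m or angle between any of mug, cleaner's own z axis and vertical above 0.5 rad).
It also fails if it takes over 72 s, if anything falls off the work surface, if the arm or the gripper's body presses on something with over 40 N, if the wrist force passes 120 N, or if a joint passes its speed limit or range.

ROBOT

A 6-joint arm with a two-finger parallel gripper is mounted at the origin on the work surface. World frame = base frame: x ahead of the robot, y to its left, z up, the work surface at z = 0. Lengths are in mm, angles in rad, forces in N, time in s.
With the tool pointing down it reaches from about 350 to 775 mm from the base axis. Payload 7.3 kg.
Tool frame: the origin (TCP) lies between the finger pads; the fingertips stand 8 mm ahead of it and the grasp point (between the pads) lies 11 mm behind it; y points along the fingers, z is the direction in which the jaws open and shut, and the axes are right-handed (so a half turn about y gives the same grasp; the last joint's range is limited). The gripper opens to 92 mm and grips with 3 to 60 N. Pads are 19 mm wide; open, the fingers measure 130 mm over their backs; the gripper's body (75 mm by 190 mm) begins 47 mm behind the grasp point.
Start: joints at [-1.428, 0.342, 1.524, -0, 1.275, -0.146], TCP at [149.543, -503.27, 234.741] pointing down, gripper open.
Joint ranges: [-2.53, 2.53], [-0.77, 2.02], [0.04, 2.7], [-1, 4.14], [0.28, 2.66], [-3.11, 3.11]. Speed limits (rad/s): [2.57, 2.57, 3.14, 3.14, 3.14, 3.14].

INTERFACE

Orientations are given as [roll, pitch, yaw] about the fixed x, y, z axes, in that order (R = Rz(yaw) Ry(pitch) Rx(roll)).
In Python, from plant import bot, vision, job gives the robot as it stands. The module is installed in compiled form; this text tells all that it offers.
- The arm moves only by the tool arm_command, never from a script. Its argument "deltas" is a list of rows, each a list of 4 numbers: the shift along the tool's x, y, z in m, then the turn about the tool's y in degrees. In form: [[x, y, z, twist], ...]. A call has 1 to 5 rows; each row shifts and turns the commanded pose from where the row before left it, along the tool's axes as they then stand; what a row does not reach is not made up. A row lasts 1/10 s, in which the tool goes at most 50 mm and 8.59 degrees, less where a joint would pass 70% of its speed; a pose out of reach is approached as far as the arm can. A call is refused whole if a number of a shift passes 0.05 or a number of a turn 8.59, either way. A call with a gripper value outside its range is refused whole. "claw" is the closure in counts, from 0 (fully open) to 255 (shut), set as the call begins (left out, the last holds). The fingers move at their own pace and stop on an object; the grip force is fixed at half the most. Time passes only in rows, so rows that do not move let the fingers close. It gives the time, the measured TCP pose, the force and the opening at its end, in the units of the state.
- bot.get_obs(): the state, without advancing time (a new reading comes with each control period).
- vision.capture(name): name is "side" or "top"; returns a dict with "img" (400x640x3 uint8, red, green, blue), "camera_matrix" (3x3 intrinsics, pixels), "dist_coeffs" ([k1, k2, p1, p2, k3] as OpenCV has them; the pictures are not rectified), "world_to_cam" (4x4, takes a point from world to camera coordinates). Camera axes: x right, y down, z forward; pixel columns grow to the right and rows downward; lengths in mm; the calibration is good to about 2 mm. A picture is of the moment at which its call begins. There is no depth.
- job.close_job(): hands the job in, once; it reports no verdict.
Trained networks look in a picture, given as the dict that the camera call returned (one of the last four; its "shot" number tells which), for a name from the list of things; names that differ only in an ending like _2 or _b are one class to them, and where a whole thing is asked for, a point or a joint stands for the part that bears it (a point fixed in the world has none). Each returns a list of dicts, best first, with "confidence" (0 to 1); they miss things now and then, are a little off and sometimes report something else, mostly with a low value. They report only what shows in the picture. A call takes as long as a camera call. They do not tell look-alikes from the thing itself.
- vision.find_in(picture, name): "xyz" ([x, y, z] in mm, in the coordinates of the camera as it stood for that picture, good to about 4 mm: the middle of the surface that is visible of it).
- vision.regions_of(picture, name): "mask" (400x640 bool, what is visible of it).
The state is a dict: "time": time; "joint_positions": joint angles; "dq": joint speeds; "tau": joint torques, N m; "tool_pos": TCP position; "tcp_rot": TCP orientation; "contact_force": force on the tool from outside, world axes, zero at the start; "moment": the same for the moment, N m; "grip_width": finger opening in mm.
Only numpy, scipy, OpenCV 4.12 (cv2) and the standard library are available. Lean on these libraries where they do the work, as an engineer would, in place of code of your own. Each camera call takes 0.05 s, during which the arm holds its last target. There are 200 camera calls.

## Working session

There is one attempt and no reset: what is moved stays moved. The work goes in short steps, Python scripts to look and compute and a tool call to move; the robot and the scene stay as the last step left them, time stands still between calls to the robot, and variables do not carry over. Pictures are saved under pics/ and viewed, about 8 in all and at most 12, crops included, and the job is handed in when it is done.

Besides the shell and the picture viewer there is one more tool, called by a JSON object that holds its "op" and its "data". arm_command: Moves the arm, as the interface text tells. Its arguments: {"type":"object","properties":{"deltas":{"type":"array","items":{"type":"array","items":{"type":"number"}}},"claw":{"type":"number"}},"required":["deltas"]}

```bash
mkdir -p pics
cat > h.py <<'E'
import numpy as np, cv2
from plant import bot, vision, job
def grab(n,save=None):
    p=vision.capture(n)
    if save: cv2.imwrite('pics/'+save,p['img'][:,:,::-1])
    return p
def toworld(p,xyz):
    T=np.linalg.inv(np.array(p['world_to_cam'])); return (T@np.r_[np.array(xyz,float),1])[:3]
def ray(p,uv,z):
    "world point at height z seen at pixel uv"
    K=np.array(p['camera_matrix']);d=np.array(p['dist_coeffs'],float)
    n=cv2.undistortPoints(np.array([[uv]],float),K,d)[0,0]
    T=np.linalg.inv(np.array(p['world_to_cam'])); o=T[:3,3]; v=T[:3,:3]@np.r_[n,1]
    return o+v*(z-o[2])/v[2]
def proj(p,P):
    T=np.array(p['world_to_cam']); r,_=cv2.Rodrigues(T[:3,:3])
    return cv2.projectPoints(np.array(P,float).reshape(-1,1,3),r,T[:3,3].copy(),np.array(p['camera_matrix']),np.array(p['dist_coeffs'],float))[0][:,0]
E
python3 - <<'E'
from h import *
np.set_printoptions(precision=3,suppress=True)
o=bot.get_obs(); print({k:np.round(v,3) for k,v in o.items()})
for c in('top','side'):
    p=grab(c,c+'0.png'); print(c,np.linalg.inv(p['world_to_cam'])[:3,3])
    for n in ['spanner','spanner_eye','lever','lever_eye','thick_stand','thin_stand','thick_peg','thin_peg','drive','tape']:
        for r in vision.find_in(p,n)[:3]:
            w=toworld(p,r['xyz']); print(n,round(r['confidence'],2),w.round(),proj(p,w).round())
E
```

```text
{'time': np.float64(0.0), 'joint_positions': array([-1.428,  0.343,  1.525, -0.   ,  1.275, -0.146]), 'dq': array([ 0.   ,  0.001,  0.001,  0.001, -0.   ,  0.002]), 'tau': array([  0.   , -43.124, -24.422,   0.072,   0.056,  -0.   ]), 'tool_pos': array([ 149.501, -502.852,  234.061]), 'tcp_rot': array([-1.572,  0.   , -2.853]), 'contact_force': array([-0.449,  0.411,  0.929]), 'moment': array([-0.012,  0.011, -0.051]), 'grip_width': np.float64(91.971)}
top [ 317.986   -2.23  1595.597]
spanner 0.77 [ 335. -199.   12.] [[378. 270.]]
spanner 0.56 [ 488. -343.   11.] [[420. 225.]]
spanner_eye 0.77 [ 491. -342.   10.] [[420. 224.]]
spanner_eye 0.55 [ 334. -206.    9.] [[380. 270.]]
lever 0.59 [474. 311.  16.] [[227. 225.]]
lever_eye 0.51 [481. 311.  15.] [[227. 223.]]
thick_stand 0.73 [ 655. -110.   60.] [[353. 172.]]
thin_stand 0.58 [633. 112.  56.] [[287. 178.]]
thick_peg 0.86 [ 658. -109.   57.] [[353. 171.]]
thick_peg 0.55 [ 488. -342.    9.] [[420. 225.]]
thin_peg 0.77 [632. 118.  64.] [[285. 177.]]
thin_peg 0.49 [512. 551.   3.] [[158. 213.]]
drive 0.73 [405.  31.  11.] [[310. 247.]]
drive 0.34 [ 666. -377.   82.] [[435. 169.]]
tape 0.47 [770. -21.  23.] [[327. 141.]]
side [ -359.793 -1289.348  1110.897]
spanner 0.77 [ 483. -349.   10.] [[367. 272.]]
spanner_eye 0.52 [ 302. -206.    9.] [[300. 268.]]
lever_eye 0.45 [629. 362.  62.] [[295. 163.]]
lever_eye 0.32 [ 651. -113.   58.] [[364. 213.]]
thick_stand 0.76 [ 658. -126.   45.] [[367. 216.]]
thick_stand 0.53 [456. 308.  13.] [[268. 188.]]
thin_stand 0.45 [685.  87.  20.] [[340. 195.]]
thick_peg 0.66 [ 650. -115.   57.] [[364. 213.]]
thin_peg 0.45 [705.  92. 105.] [[344. 176.]]
```

View pics/top0.png

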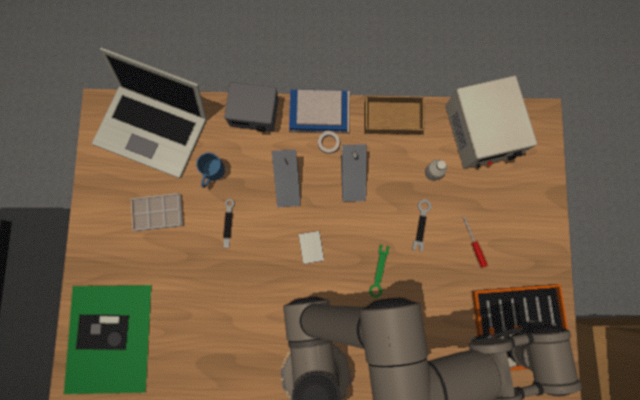

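View pics/side0.png

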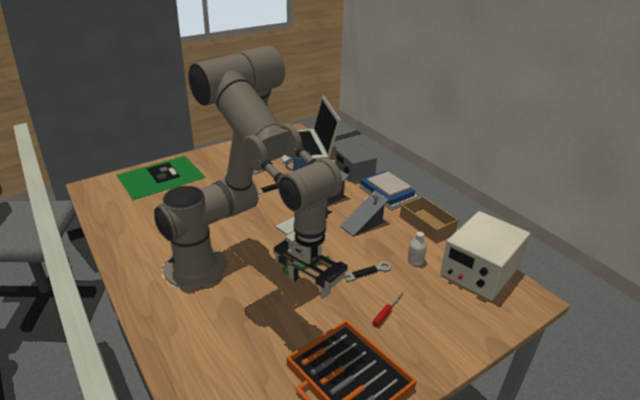

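Run:
```python
from h import *
np.set_printoptions(precision=3,suppress=True)
p=grab('top'); im=p['img']
c=[cv2.resize(im[a:b,l:r],None,fx=6,fy=6,interpolation=cv2.INTER_CUBIC) for a,b,l,r in[(138,208,270,330),(138,208,330,372),(195,250,215,242),(195,255,408,435)]]
H=max(x.shape[0] for x in c); c=[cv2.copyMakeBorder(x,0,H-x.shape[0],0,4,cv2.BORDER_CONSTANT) for x in c]
o=np.hstack(c); print(o.shape,[x.shape for x in c]); cv2.imwrite('pics/crop0.png',o[:,:,::-1])
for n in ['spanner','lever','thick_stand','thin_stand','thick_peg','thin_peg']:
    for r in vision.regions_of(p,n)[:3]:
        m=r['mask']; v,u=np.nonzero(m); uv=np.c_[u,v].astype(float)
        q=np.array([ray(p,x,8)[:2] for x in uv]); w,V=np.linalg.eigh(np.cov(q.T)); a=V[:,1]*np.sign(V[0,1]); t=(q-q.mean(0))@a
        print(n,round(r['confidence'],2),m.sum(),uv.mean(0),'w',q.mean(0),'yaw',np.arctan2(a[1],a[0]),'ext',t.min(),t.max())
```

```text
(420, 952, 3) [(420, 364, 3), (420, 256, 3), (420, 166, 3), (420, 166, 3)]
spanner 0.77 306 [420.676 225.954] w [ 484.68  -344.827] yaw -0.17989103744198554 ext -79.03409727340717 92.16775735930615
spanner 0.62 323 [379.607 268.006] w [ 340.316 -205.364] yaw -0.2106728533707913 ext -94.25289251392888 75.9788069488206
lever 0.78 210 [227.5   222.743] w [481.814 311.467] yaw -0.032118161206728384 ext -72.11948428867234 63.89583954724094
lever 0.66 254 [477.791 251.311] w [ 403.07  -535.343] yaw 0.38354909455751984 ext -56.381878658719494 86.7040177083198
lever 0.38 256 [328.367 142.316] w [771.204 -25.871] yaw -0.2579245555677028 ext -39.26880000022614 40.94640477314673
thick_stand 0.65 1355 [353.339 172.219] w [ 666.525 -114.229] yaw 0.008633095258906527 ext -98.06231863996328 100.91960835834163
thin_stand 0.81 1351 [285.958 177.605] w [642.522 118.311] yaw 0.1342579258563711 ext -100.4342908340792 101.55270176018747
thin_stand 0.26 217 [478.922 253.88 ] w [ 394.518 -538.853] yaw 0.3874873677820594 ext -45.954805951266486 128.9262470918621
thick_peg 0.97 1317 [353.862 172.047] w [ 667.165 -116.032] yaw 0.013289811015845358 ext -98.31290594146853 99.99000003887139
thick_peg 0.66 1406 [285.674 177.296] w [643.598 119.328] yaw 0.14691614834188355 ext -104.65104115865788 101.98098695498369
thin_peg 0.57 1372 [285.565 177.399] w [643.224 119.699] yaw 0.16754614911784482 ext -104.87768367537413 105.05598296320765
```

View pics/crop0.png

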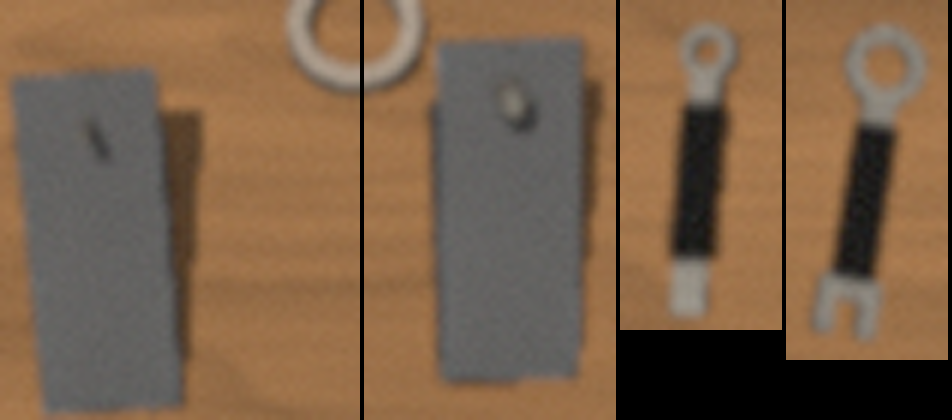

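```bash
cat > fit.py <<'E'
from h import *
from scipy.optimize import minimize
S=8
def soft(p):
    f=p['img'].astype(float); s=(f[...,0]-f[...,2])/(f[...,0]+f[...,2]+8)
    return s
def render(p,polys,box):
    a,b,l,r=box; m=np.zeros(((b-a)*S,(r-l)*S),np.uint8)
    for q,v,hull in polys:
        uv=proj(p,q)
        if hull: uv=cv2.convexHull(uv.astype(np.float32))[:,0]
        xy=((uv-[l,a]+.5)*S-.5)
        cv2.fillPoly(m,[np.round(xy*16).astype(np.int32)],int(v),shift=4)
    m=cv2.GaussianBlur(m.astype(float),(0,0),S*.6)
    return cv2.resize(m,(r-l,b-a),interpolation=cv2.INTER_AREA)/255
def stand(P):
    x,y,yaw=P; c,s=np.cos(yaw),np.sin(yaw)   # x,y = foot
    L=[]
    for d in(28,-172):
        for w in(-40,40):
            X=d*np.cos(np.pi/6); Z=94+d*.5
            for z in(Z,0): L.append([x+c*X-s*w,y+s*X+c*w,z])
    return [(np.array(L),255,True)]
def tool(kind):
    def f(P):
        x,y,yaw=P; c,s=np.cos(yaw),np.sin(yaw)
        R=lambda q,z:np.array([[x+c*a-s*b,y+s*a+c*b,z] for a,b in q])
        t=np.linspace(0,2*np.pi,40)
        ex,ro,ri=(75,23,13) if kind=='spanner' else (70,16,8)
        ring=[(ex+ro*np.cos(k),ro*np.sin(k)) for k in t]; hole=[(ex+ri*np.cos(k),ri*np.sin(k)) for k in t]
        neck=[(38,-7),(ex-ri-2,-7),(ex-ri-2,7),(38,7)]
        g=[(-50,-12),(40,-12),(40,12),(-50,12)]
        o=[(R(ring,10),255,1),(R(neck,8),255,1),(R(hole,10),0,1)]
        if kind=='spanner': o+=[(R([(-50,-17),(-62,-17),(-62,17),(-50,17)],10),255,1)]+[(R([(-50,k),(-81,k),(-81,k+9),(-50,k+9)],10),255,1) for k in(-17,8)]
        else: o+=[(R([(-80,-10),(-48,-10),(-48,10),(-80,10)],5),255,1)]
        return o+[(R(g,16),255,1),(R(g,0),255,1)]
    return f
def fit(p,model,P0,box):
    a,b,l,r=box; s=soft(p)[a:b,l:r]
    wood=np.median(s[[0,-1]]); v=np.clip(1-s/wood,-.3,1.3); 
    cost=lambda P:float((np.minimum(np.abs(render(p,model(P),box)-v),.6)**2).sum())
    best=None
    for d in ([0,0,0],[5,5,.05],[-5,-5,-.05]):
        P=np.array(P0)+d
        R=minimize(cost,P,method='Nelder-Mead',options=dict(initial_simplex=np.array([P,P+[8,0,0],P+[0,8,0],P+[0,0,.1]]),xatol=.05,fatol=1e-3))
        if best is None or R.fun<best.fun: best=R
    return best.x,best.fun
E
python3 - <<'E'
from fit import *
np.set_printoptions(precision=3,suppress=True)
p=grab('top'); s=soft(p); print(s[225,228],s[225,420],s[180,285],s[180,260])
for n,m,P,box in[('thick',stand,[715,-112,.02],(138,210,334,376)),('thin',stand,[695,125,.12],(142,214,262,308)),('spanner',tool('spanner'),[487,-344,-.18],(190,256,404,440)),('lever',tool('lever'),[478,311,-.04],(192,252,212,244))]:
    print(n,*fit(p,m,P,box))
E
```

```text
0.05128205128205128 0.02702702702702703 0.014634146341463415 0.3565217391304348
thick [ 714.795 -110.717    0.041] 32.41845918359706
thin [691.738 120.601   0.098] 9.893755270921679
spanner [ 480.655 -344.199   -0.17 ] 45.407644078213615
lever [478.76  311.078  -0.037] 43.861659265405486
```

Run:
```python
from fit import *
p=grab('top'); im=p['img'][:,:,::-1]; 
def crop(polys,box,pts=()):
    a,b,l,r=box; c=cv2.resize(im[a:b,l:r],None,fx=7,fy=7,interpolation=cv2.INTER_CUBIC)
    f=lambda uv:np.round((uv-[l,a]+.5)*7-.5).astype(np.int32)
    for q,v,h in polys:
        uv=proj(p,q); uv=cv2.convexHull(uv.astype(np.float32))[:,0] if h else uv
        cv2.polylines(c,[f(uv)],True,(0,255,255),1)
    if len(pts): cv2.polylines(c,[f(proj(p,pts))],False,(0,0,255),1)
    return cv2.copyMakeBorder(c,0,76*7-c.shape[0],0,4,cv2.BORDER_CONSTANT)
def peg(P): x,y,w=P; return [[x,y,94],[x-19*np.cos(w),y-19*np.sin(w),94+38*.866]]
A=[714.8,-110.7,.041];B=[691.7,120.6,.098]
print(proj(p,peg(A)),proj(p,peg(B)))
o=np.hstack([crop(stand(A),(138,210,336,372),peg(A)),crop(stand(B),(142,214,268,304),peg(B)),crop(tool('spanner')([480.7,-344.2,-.17]),(195,255,410,434)),crop(tool('lever')([478.8,311.1,-.037]),(195,250,217,240))])
cv2.imwrite('pics/ov.png',o); print(o.shape)
```

```text
[[354.30890216 152.21263814]
 [355.2578317  155.33829669]] [[283.91824055 157.55543527]
 [283.55032974 160.799659  ]]
(532, 849, 3)
```

View pics/ov.png

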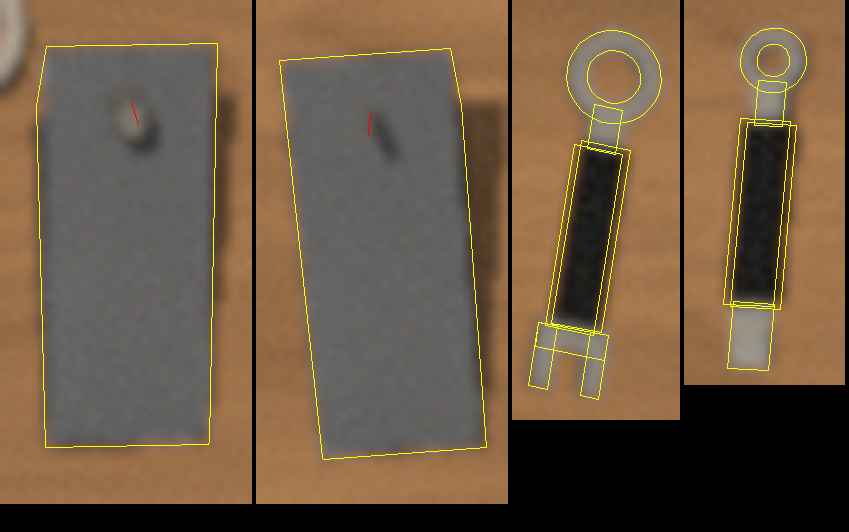

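{"op": "arm_command", "data": {"deltas": [[0,0.02,0,6.6],[0,0.02,0,6.6],[0,0.02,0,6.6],[0,0.02,0,6.5],[0,0,0,0]]}}

```text
time: 2.05
tool_pos: [149.3, -501.7, 152.4]
tcp_rot: [-1.576, -0.002, 2.97]
contact_force: [-0.2, 0.0, 0.3]
grip_width: 91.8
```

{"op": "arm_command", "data": {"deltas": [[-0.03,0,-0.021,0],[-0.03,0,-0.021,0],[-0.03,0,-0.021,0],[-0.03,0,-0.021,0],[-0.03,0,-0.021,0]]}}

```text
time: 2.55
tool_pos: [316.7, -425.0, 156.1]
tcp_rot: [-1.569, 0.001, 2.975]
contact_force: [-0.0, -1.5, 0.6]
grip_width: 91.7
```

{"op": "arm_command", "data": {"deltas": [[-0.03,0,-0.021,0],[-0.03,0,-0.021,0],[-0.03,0,-0.021,0],[-0.03,0,-0.021,0],[-0.03,0,-0.021,0]]}}

```text
time: 3.05
tool_pos: [482.5, -346.6, 156.1]
tcp_rot: [-1.57, 0.001, 2.975]
contact_force: [-0.9, 0.5, -0.5]
grip_width: 91.8
```

{"op": "arm_command", "data": {"deltas": [[0,0,0,0],[0,0,0,0]]}}

```text
time: 3.25
tool_pos: [481.3, -346.9, 155.4]
tcp_rot: [-1.57, 0.0, 2.975]
contact_force: [-0.2, 0.5, -0.2]
grip_width: 92.0
```

{"op": "arm_command", "data": {"deltas": [[0,0.028,-0.0027,0],[0,0.03,0,0],[0,0.03,0,0],[0,0.03,0,0],[0,0.024,0,0]]}}

```text
time: 3.75
tool_pos: [479.7, -345.3, 11.8]
tcp_rot: [-1.571, -0.001, 2.971]
contact_force: [0.5, 0.7, 0.6]
grip_width: 92.0
```

{"op": "arm_command", "data": {"deltas": [[0,0,0,0],[0,0,0,0]]}}

```text
time: 3.95
tool_pos: [480.7, -345.4, 13.5]
tcp_rot: [-1.571, -0.0, 2.971]
contact_force: [0.4, -0.1, -0.6]
grip_width: 91.7
```

{"op": "arm_command", "data": {"deltas": [[0,0,0,0],[0,0,0,0],[0,0,0,0],[0,0,0,0],[0,0,0,0]], "claw": 255}}

```text
time: 4.45
tool_pos: [481.3, -344.5, 13.0]
tcp_rot: [-1.57, 0.0, 2.972]
contact_force: [0.1, 0.8, 0.0]
grip_width: 56.5
```

{"op": "arm_command", "data": {"deltas": [[0,0,0,0],[0,0,0,0],[0,0,0,0],[0,0,0,0],[0,0,0,0]]}}

```text
time: 4.95
tool_pos: [481.3, -344.5, 12.7]
tcp_rot: [-1.571, 0.0, 2.971]
contact_force: [-0.6, 0.3, 0.1]
grip_width: 23.9
```

{"op": "arm_command", "data": {"deltas": [[0,-0.025,0,0],[0,-0.033,0,-3.1],[0,-0.033,0,-3],[0,-0.033,0,-3],[0,-0.033,0,-3]]}}

```text
time: 5.45
tool_pos: [480.9, -344.2, 170.8]
tcp_rot: [-1.571, -0.001, -3.098]
contact_force: [1.0, -0.7, -1.5]
grip_width: 23.5
```

{"op": "arm_command", "data": {"deltas": [[-0.02,0,-0.032,0],[-0.02,0,-0.032,0],[-0.02,0,-0.032,0],[-0.02,0,-0.032,0],[-0.02,0,-0.032,0]]}}

```text
time: 5.95
tool_pos: [574.9, -179.1, 169.4]
tcp_rot: [-1.571, -0.001, -3.101]
contact_force: [0.0, -1.2, -2.2]
grip_width: 23.5
```

{"op": "arm_command", "data": {"deltas": [[-0.02,0,-0.032,0],[-0.02,0,-0.032,0],[0,0,0,0],[0,0,0,0]]}}

```text
time: 6.35
tool_pos: [611.8, -114.1, 169.2]
tcp_rot: [-1.571, -0.001, -3.099]
contact_force: [-0.1, -0.3, -0.7]
grip_width: 23.6
```

Run:
```python
from h import *
o=bot.get_obs();print(o['tool_pos'],o['tcp_rot'],o['grip_width'])
im=[]
for c,(u,v) in(('top',(340,165)),('side',(350,200))):
    p=grab(c); im.append(cv2.resize(p['img'][v-50:v+50,u-50:u+50],(400,400),interpolation=cv2.INTER_CUBIC))
cv2.imwrite('pics/a.png',np.hstack(im)[:,:,::-1])
```

```text
[ 611.81585405 -114.10453388  169.1646994 ] [-1.57074549e+00 -1.17621130e-03 -3.09858172e+00] 23.61313049029859
```

View pics/a.png

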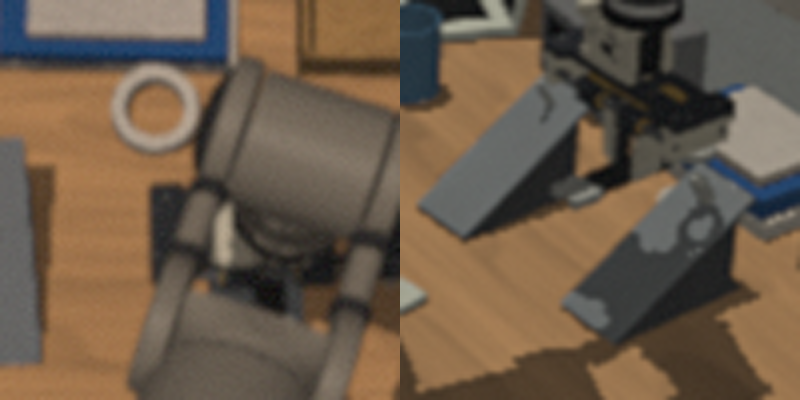

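```bash
cat >> h.py <<'E'
A=np.array([714.8,-110.7,.041]);B=np.array([691.7,120.6,.098])
def pegpts(P):
    x,y,w=P; n=np.array([-.5*np.cos(w),-.5*np.sin(w),.866]); return np.array([x,y,94])+np.outer([0,38],n)
def circ(c,ax1,ax2,r):
    t=np.linspace(0,2*np.pi,33); return np.array(c)+r*(np.outer(np.cos(t),ax1)+np.outer(np.sin(t),ax2))
def overlay(p,box,k,lines,fn):
    a,b,l,r=box; c=cv2.resize(p['img'][a:b,l:r,::-1],None,fx=k,fy=k,interpolation=cv2.INTER_CUBIC)
    for q,col in lines: cv2.polylines(c,[np.round((proj(p,q)-[l,a]+.5)*k-.5).astype(np.int32)],False,col,1)
    cv2.imwrite('pics/'+fn,c)
E
python3 - <<'E'
from h import *
p=grab('side'); t=bot.get_obs()['tool_pos']; w=.043
d=np.array([np.cos(w),np.sin(w),0]); e=np.array([-d[1],d[0],0]); c=t+75*d; c[2]=t[2]-13+10
L=[(pegpts(A),(0,0,255)),(pegpts(B),(0,0,255)),(circ(c,d,e,23),(0,255,255)),(circ(c,d,e,13),(0,255,255))]
for P in(A,B):
    x,y,w=P;f=np.array([x,y,94]);u=np.array([.866*np.cos(w),.866*np.sin(w),.5]);v=np.array([-np.sin(w),np.cos(w),0])
    L.append(([f+28*u-40*v,f+28*u+40*v,f-172*u+40*v,f-172*u-40*v,f+28*u-40*v],(0,255,0)))
overlay(p,(160,235,330,442),7,L,'b.png')
E
```

```text
(no output)
```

View pics/b.png

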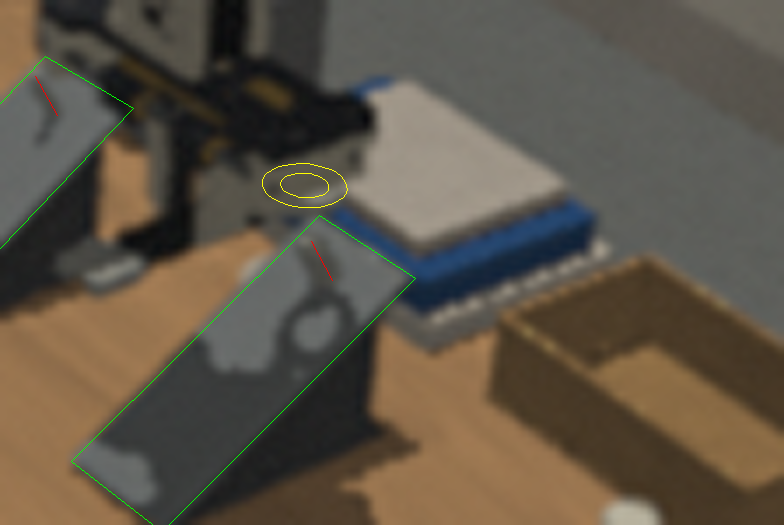

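Run:
```python
from h import *
p=grab('side'); t=bot.get_obs()['tool_pos']; w=.043
d=np.array([np.cos(w),np.sin(w),0]); e=np.array([-d[1],d[0],0])
o=t-[0,0,13]
R=lambda x,y,z:o+x*d+y*e+[0,0,z]
L=[([R(-50,-17,10),R(-81,-17,10),R(-81,17,10),R(-50,17,10),R(-50,-17,10)],(0,255,255)),(circ(R(75,0,10),d,e,13),(0,255,255))]
p2=dict(p); p2['img']=cv2.convertScaleAbs(p['img'],alpha=1.6,beta=10)
overlay(p2,(170,205,336,386),15,L,'c.png')
for n in('spanner','spanner_eye'):
    for r in vision.find_in(p,n)[:2]: 
        q=toworld(p,r['xyz']);print(n,r['confidence'],q.round(),proj(p,q))
```

```text
spanner 0.88 [ 333. -205.   10.] [[307.28888918 264.15840108]]
spanner 0.45 [ 571. -120.  167.] [[349.8666876  195.33815665]]
spanner_eye 0.92 [ 329. -209.   10.] [[306.75316859 265.14582494]]
spanner_eye 0.46 [ 569. -124.  164.] [[349.86610182 196.78488182]]
```

View pics/c.png

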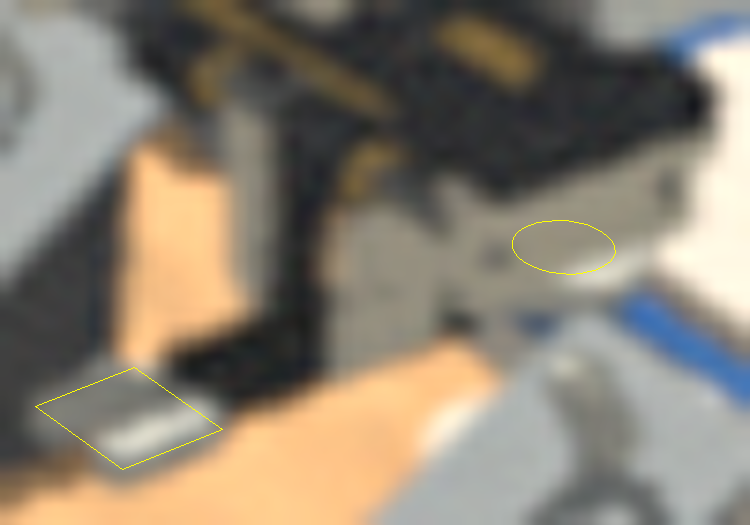

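{"op": "arm_command", "data": {"deltas": [[-0.004,0.008,0,0],[-0.002,0.008,0.0005,0],[-0.002,0.008,0,0],[-0.002,0.007,0,0],[-0.002,0.007,0,0]]}}

```text
time: 7.15
tool_pos: [623.9, -114.9, 130.7]
tcp_rot: [-1.571, -0.001, -3.101]
contact_force: [0.7, 0.7, -0.7]
grip_width: 23.6
```

{"op": "arm_command", "data": {"deltas": [[0,0,0,0],[0,0,0,0]]}}

```text
time: 7.35
tool_pos: [624.0, -114.9, 131.5]
tcp_rot: [-1.571, -0.0, -3.101]
contact_force: [-0.4, -1.0, -2.0]
grip_width: 23.7
```

{"op": "arm_command", "data": {"deltas": [[-0.002,0.003,0,0],[-0.002,0.003,0,0],[0,0,0,0]]}}

```text
time: 7.65
tool_pos: [628.0, -114.7, 125.3]
tcp_rot: [-1.571, -0.0, -3.101]
contact_force: [-0.8, -0.3, -1.6]
grip_width: 23.6
```

{"op": "arm_command", "data": {"deltas": [[-0.002,0.003,0,0],[-0.002,0.003,0,0],[0,0,0,0]]}}

```text
time: 7.95
tool_pos: [630.3, -114.2, 118.5]
tcp_rot: [-1.572, -0.005, -3.1]
contact_force: [-5.3, 0.9, -3.2]
grip_width: 23.4
```

{"op": "arm_command", "data": {"deltas": [[0,0.004,0,0],[-0.0005,0.004,0,0],[-0.001,0.004,0,0],[-0.001,0.004,0,0],[0,0,0,0]]}}

```text
time: 8.45
tool_pos: [634.1, -114.5, 103.1]
tcp_rot: [-1.571, -0.001, -3.101]
contact_force: [-4.4, 0.3, 0.2]
grip_width: 23.9
```

{"op": "arm_command", "data": {"deltas": [[-0.001,0.0045,0,0],[-0.001,0.0045,0,0],[-0.0015,0.0045,0,0],[-0.0015,0.0045,0,0],[0,0,0,0]]}}

```text
time: 8.95
tool_pos: [639.8, -114.3, 85.1]
tcp_rot: [-1.571, 0.0, -3.101]
contact_force: [-2.9, -0.1, 0.5]
grip_width: 23.3
```

Tilting smoothly with low forces. Continue to the final pose.

{"op": "arm_command", "data": {"deltas": [[-0.001,0.004,0,0],[-0.001,0.004,0,0],[-0.001,0.004,0,0],[-0.001,0.003,0,0],[0,0,0,0]]}}

```text
time: 9.45
tool_pos: [643.8, -114.2, 70.4]
tcp_rot: [-1.571, 0.001, -3.101]
contact_force: [0.0, 0.3, 0.3]
grip_width: 23.6
```

Run:
```python
from h import *
p=grab('side'); p2=dict(p); p2['img']=cv2.convertScaleAbs(p['img'],alpha=1.4,beta=10)
overlay(p2,(160,240,325,400),9,[(pegpts(A),(0,0,255))],'d.png')
```

```text
(no output)
```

View pics/d.png

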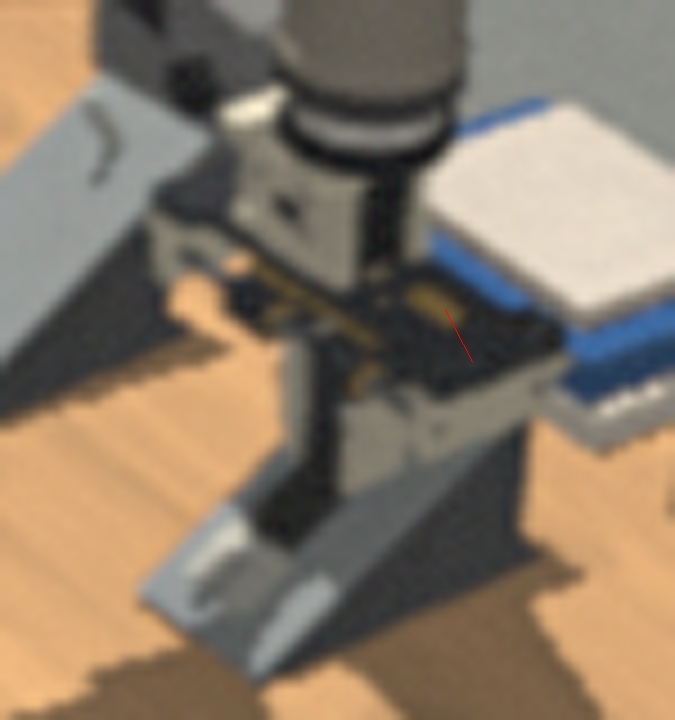

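{"op": "arm_command", "data": {"deltas": [[0,0,0,0],[0,0,0,0],[0,0,0,0],[0,0,0,0],[0,0,0,0]], "claw": 80}}

```text
time: 10.0
tool_pos: [643.4, -114.1, 70.7]
tcp_rot: [-1.571, -0.0, -3.101]
contact_force: [-0.5, -0.3, 0.6]
grip_width: 59.1
```

{"op": "arm_command", "data": {"deltas": [[0,-0.02,0,0],[0,-0.03,0,0],[0,-0.03,0,0],[0,-0.03,0,0],[0,-0.03,0,0]], "claw": 0}}

```text
time: 10.5
tool_pos: [643.3, -114.1, 211.9]
tcp_rot: [-1.571, -0.0, -3.101]
contact_force: [0.5, 1.0, -0.3]
grip_width: 91.6
```

{"op": "arm_command", "data": {"deltas": [[0.04,0,-0.03,0],[0.04,0,-0.04,0],[0.04,0,-0.04,0],[0.03,0,-0.04,0],[0,0,-0.04,0]]}}

```text
time: 11.0
tool_pos: [491.6, 61.7, 211.0]
tcp_rot: [-1.571, -0.002, -3.102]
contact_force: [1.4, -0.4, -0.2]
grip_width: 91.7
```

{"op": "arm_command", "data": {"deltas": [[0,0,-0.04,0],[0,0,-0.04,0],[0,0,-0.04,0],[0,0,-0.04,0],[0,0,-0.04,0]]}}

```text
time: 11.5
tool_pos: [486.9, 262.1, 210.9]
tcp_rot: [-1.571, 0.0, -3.101]
contact_force: [1.1, 0.9, 0.5]
grip_width: 91.8
```

Run:
```python
from h import *
o=bot.get_obs();print(o['tool_pos'],o['tcp_rot'],o['contact_force'])
im=[]
for c,(u,v) in(('top',(320,172)),('side',(355,200))):
    p=grab(c); f=cv2.convertScaleAbs(p['img'],alpha=1.3,beta=5); im.append(cv2.resize(f[v-35:v+35,u-50:u+50] if c=='top' else f[v-45:v+45,u-45:u+45],(400,280) if c=='top' else (400,400),interpolation=cv2.INTER_CUBIC))
im[0]=cv2.copyMakeBorder(im[0],0,120,0,0,cv2.BORDER_CONSTANT)
cv2.imwrite('pics/e.png',np.hstack(im)[:,:,::-1])
```

```text
[486.91044835 262.14339421 210.87079173] [-1.57078175e+00  3.63263028e-04 -3.10063448e+00] [1.09266895 0.86131627 0.48913153]
```

View pics/e.png

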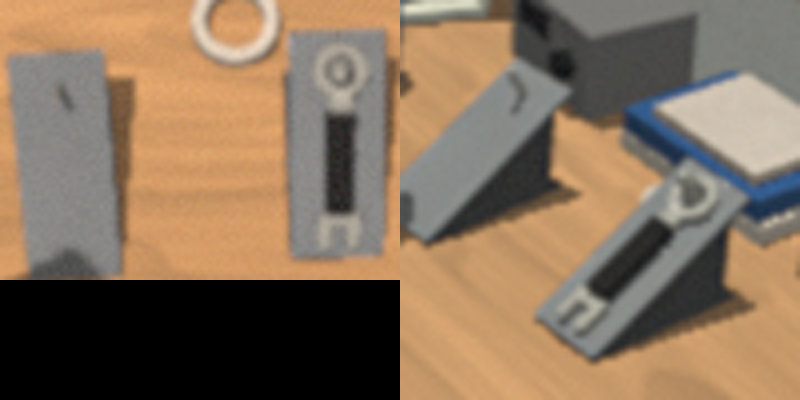

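{"op": "arm_command", "data": {"deltas": [[0,0,0,4.5],[0.005,0.03,-0.024,0],[0.005,0.03,-0.0247,0],[0,0.03,0,0],[0,0,0,0]]}}

```text
time: 12.1
tool_pos: [476.6, 308.1, 116.9]
tcp_rot: [-1.567, -0.007, 3.105]
contact_force: [-0.8, 0.0, -0.5]
grip_width: 91.5
```

{"op": "arm_command", "data": {"deltas": [[0,0.03,0,0],[0,0.03,0,0],[0,0.02,0,0],[0,0,0,0]]}}

```text
time: 12.5
tool_pos: [478.5, 308.1, 39.7]
tcp_rot: [-1.569, -0.003, 3.103]
contact_force: [0.5, -0.6, 0.4]
grip_width: 92.1
```

{"op": "arm_command", "data": {"deltas": [[0,0.014,-0.003,0],[0,0.013,0,0],[0,0,0,0],[0,0,0,0]]}}

```text
time: 12.9
tool_pos: [479.3, 312.5, 13.8]
tcp_rot: [-1.571, 0.0, 3.104]
contact_force: [-0.2, 0.1, 0.3]
grip_width: 91.7
```

{"op": "arm_command", "data": {"deltas": [[0,0,0,0],[0,0,0,0],[0,0,0,0],[0,0,0,0],[0,0,0,0]], "claw": 255}}

```text
time: 13.4
tool_pos: [479.2, 312.5, 13.8]
tcp_rot: [-1.571, 0.0, 3.104]
contact_force: [-0.2, 1.1, 0.6]
grip_width: 56.3
```

{"op": "arm_command", "data": {"deltas": [[0,0,0,0],[0,0,0,0],[0,0,0,0],[0,0,0,0],[0,0,0,0]]}}

```text
time: 13.9
tool_pos: [479.2, 312.5, 13.7]
tcp_rot: [-1.571, -0.0, 3.104]
contact_force: [0.2, 0.2, -0.7]
grip_width: 23.6
```

{"op": "arm_command", "data": {"deltas": [[0,-0.026,0,0],[0,-0.033,0,-2],[0,-0.033,0,-2],[0,-0.033,0,-2],[0,-0.033,0,-1.8]]}}

```text
time: 14.4
tool_pos: [478.8, 312.3, 172.7]
tcp_rot: [-1.57, -0.001, -3.042]
contact_force: [0.8, 0.2, -1.5]
grip_width: 23.8
```

{"op": "arm_command", "data": {"deltas": [[-0.016,0,0.035,0],[-0.016,0,0.035,0],[-0.016,0,0.036,0],[-0.016,0,0.036,0],[-0.015,0,0.035,0]]}}

```text
time: 14.9
tool_pos: [575.6, 142.6, 171.3]
tcp_rot: [-1.571, -0.001, -3.043]
contact_force: [0.2, 0.9, -2.0]
grip_width: 23.7
```

{"op": "arm_command", "data": {"deltas": [[-0.0146,0,0.035,0],[0,0,0,0],[0,0,0,0]]}}

```text
time: 15.2
tool_pos: [593.0, 110.1, 171.0]
tcp_rot: [-1.571, -0.001, -3.045]
contact_force: [-0.1, 0.5, -2.2]
grip_width: 23.7
```

Run:
```python
from h import *
o=bot.get_obs();t=o['tool_pos'];w=o['tcp_rot'][2]+np.pi;print(t,w)
p=grab('side'); p2=dict(p); p2['img']=cv2.convertScaleAbs(p['img'],alpha=1.4,beta=10)
d=np.array([np.cos(w),np.sin(w),0]); e=np.array([-d[1],d[0],0]); c=t+69.6*d-[0,0,4]
overlay(p2,(145,215,300,380),10,[(pegpts(B),(0,0,255)),(circ(c,d,e,8),(0,255,255)),(circ(c,d,e,16),(0,255,255))],'f.png')
```

```text
[592.98670237 110.0510185  171.02999353] 0.09653135700900517
```

View pics/f.png

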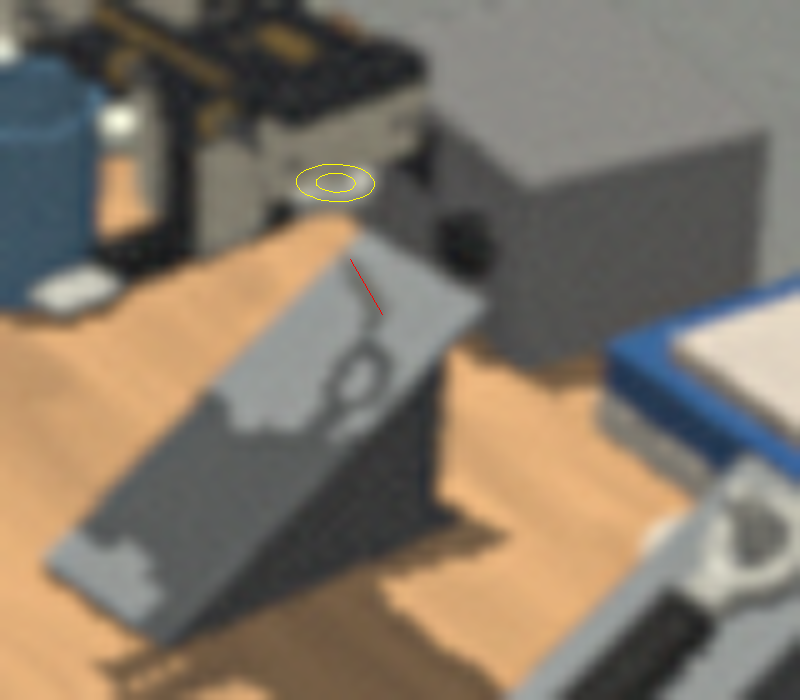

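{"op": "arm_command", "data": {"deltas": [[-0.003,0.008,-0.0009,0],[-0.0025,0.008,0,0],[-0.0025,0.008,0,0],[-0.0025,0.008,0,0],[-0.0024,0.007,0,0]]}}

```text
time: 15.75
tool_pos: [605.9, 113.2, 131.6]
tcp_rot: [-1.571, -0.001, -3.043]
contact_force: [-0.5, 0.3, -1.3]
grip_width: 23.7
```

{"op": "arm_command", "data": {"deltas": [[0,0,0,0],[0,0,0,0]]}}

```text
time: 15.95
tool_pos: [606.0, 112.9, 132.5]
tcp_rot: [-1.571, -0.0, -3.043]
contact_force: [-0.1, 0.2, -1.0]
grip_width: 23.7
```

{"op": "arm_command", "data": {"deltas": [[-0.0018,0.003,0,0],[-0.0018,0.003,0,0],[0,0,0,0]]}}

```text
time: 16.25
tool_pos: [609.2, 113.2, 126.1]
tcp_rot: [-1.571, -0.001, -3.043]
contact_force: [-2.0, 0.5, -2.4]
grip_width: 23.7
```

{"op": "arm_command", "data": {"deltas": [[-0.0018,0.003,0,0],[-0.0018,0.003,0,0],[0,0,0,0]]}}

```text
time: 16.55
tool_pos: [612.2, 113.6, 119.6]
tcp_rot: [-1.571, -0.003, -3.043]
contact_force: [-3.6, -0.4, -4.5]
grip_width: 23.4
```

{"op": "arm_command", "data": {"deltas": [[-0.0005,0.004,0,0],[-0.001,0.004,0,0],[-0.001,0.004,0,0],[-0.001,0.0035,0,0],[0,0,0,0]]}}

```text
time: 17.05
tool_pos: [616.3, 114.0, 104.9]
tcp_rot: [-1.571, -0.001, -3.043]
contact_force: [-5.5, -0.2, 0.5]
grip_width: 23.6
```

{"op": "arm_command", "data": {"deltas": [[-0.001,0.004,0,0],[-0.001,0.004,0,0],[-0.0012,0.004,0,0],[-0.0012,0.004,0,0],[0,0,0,0]]}}

```text
time: 17.55
tool_pos: [621.2, 114.5, 89.0]
tcp_rot: [-1.571, 0.0, -3.043]
contact_force: [-5.3, -0.5, 0.6]
grip_width: 23.6
```

{"op": "arm_command", "data": {"deltas": [[-0.001,0.004,0,0],[-0.001,0.004,0,0],[-0.0012,0.004,0,0],[-0.0012,0.004,0,0],[0,0,0,0]]}}

```text
time: 18.05
tool_pos: [626.2, 114.9, 73.0]
tcp_rot: [-1.571, 0.002, -3.043]
contact_force: [-0.3, -0.1, -0.4]
grip_width: 23.6
```

Run:
```python
from h import *
p=grab('side'); p2=dict(p); p2['img']=cv2.convertScaleAbs(p['img'],alpha=1.4,beta=10)
overlay(p2,(150,220,295,365),9,[(pegpts(B),(0,0,255))],'g.png')
```

```text
(no output)
```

View pics/g.png

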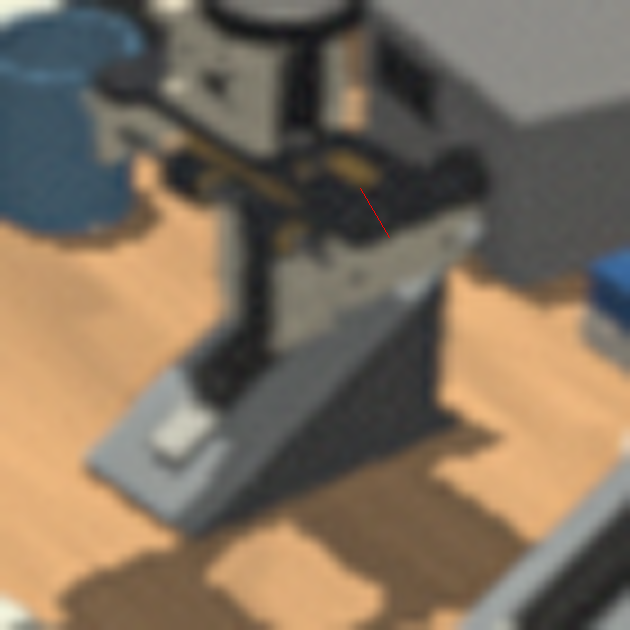

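The blade, at about (185,435) in this crop, lies down along the board, so I'll release and back away.

{"op": "arm_command", "data": {"deltas": [[0,0,0,0],[0,0,0,0],[0,0,0,0],[0,0,0,0],[0,0,0,0]], "claw": 80}}

```text
time: 18.6
tool_pos: [625.4, 114.8, 73.3]
tcp_rot: [-1.571, 0.0, -3.043]
contact_force: [0.6, -0.1, 0.7]
grip_width: 59.0
```

{"op": "arm_command", "data": {"deltas": [[0,-0.02,0,0],[0,-0.03,0,0],[0,-0.03,0,0],[0,-0.03,0,0],[0,-0.03,0,0]]}}

```text
time: 19.1
tool_pos: [625.2, 114.8, 214.5]
tcp_rot: [-1.571, 0.0, -3.043]
contact_force: [0.5, -0.6, -0.1]
grip_width: 63.1
```

{"op": "arm_command", "data": {"deltas": [[0.04,0,-0.03,0],[0.04,0,-0.04,0],[0.04,0,-0.04,0],[0.03,0,-0.04,0],[0,0,-0.04,0]]}}

```text
time: 19.6
tool_pos: [463.8, 281.6, 213.8]
tcp_rot: [-1.57, -0.002, -3.043]
contact_force: [1.6, -0.0, 0.1]
grip_width: 62.9
```

Run:
```python
from fit import *
o=bot.get_obs();print(o['tool_pos'],o['contact_force'],o['grip_width'])
im=[]
for c,(u,v) in(('top',(320,172)),('side',(345,195))):
    p=grab(c); f=cv2.convertScaleAbs(p['img'],alpha=1.3,beta=5); im.append(cv2.resize(f[v-40:v+40,u-60:u+60] if c=='top' else f[v-45:v+45,u-45:u+45],(480,320) if c=='top' else (320,320),interpolation=cv2.INTER_CUBIC))
cv2.imwrite('pics/i.png',np.hstack(im)[:,:,::-1])
```

```text
[463.81232142 281.57261099 213.75032957] [ 1.63331768 -0.00694227  0.06123091] 62.93006883089462
```

View pics/i.png

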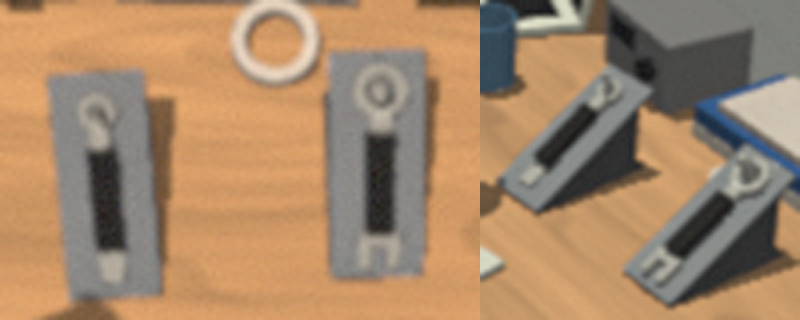

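```bash
python3 - <<'E'
from h import *
def mk(P,ex,ro,ri,slide):
    x,y,w=P;u=np.array([.866*np.cos(w),.866*np.sin(w),.5]);v=np.array([-np.sin(w),np.cos(w),0]);n=np.cross(u,v)
    f=np.array([x,y,94])-slide*u
    g=lambda q,z:np.array([f+(a-ex)*u+b*v+z*n for a,b in q])
    return [(circ(f+10*n,u,v,ro),(0,255,255)),(circ(f+10*n,u,v,ri),(0,255,255)),(g([(-50,-12),(40,-12),(40,12),(-50,12),(-50,-12)],16),(0,255,255)),(g([(-80,-10),(-80,10)],5),(0,255,0))]
L=mk(B,70,16,8,3)+mk(A,75,23,13,3)
for c,box,k in(('top',(140,212,268,372),4),('side',(160,240,325,427),4)):
    p=grab(c); overlay(p,box,k*1.9 and 7,L,f'z_{c}.png')
a=cv2.imread('pics/z_top.png');b=cv2.imread('pics/z_side.png')
a=cv2.resize(a,(728,504));s=[a[:400,:210],a[:400,520:728]]
b1=b[:400,:310]
cv2.imwrite('pics/z.png',np.hstack([s[0],s[1],b1]))
E
python3 - <<'E'
from h import *
np.set_printoptions(precision=2,suppress=True)
def pred(p,P,ex,slide,s,th):
    x,y,w=P;d=np.array([np.cos(w),np.sin(w),0]);v=np.array([-np.sin(w),np.cos(w),0]);up=np.array([0,0,1.])
    u0=.866*d+.5*up;n0=-.5*d+.866*up
    u=np.cos(th)*u0-np.sin(th)*n0*-1; n=np.cross(u,v)
    f=np.array([x,y,94])-slide*u0+s*n0
    q=np.array([f+(a-ex)*u+b*v+z*n for a in(-50,40) for b in(-12,12) for z in(0,16)])
    m=np.zeros((400*8,640*8),np.uint8); h=cv2.convexHull(((proj(p,q)+.5)*8).astype(np.int32)); cv2.fillPoly(m,[h],1)
    return m
def st(v,u): 
    c=np.cov(np.c_[u,v].T); return np.r_[u.mean(),v.mean(),np.degrees(.5*np.arctan2(2*c[0,1],c[0,0]-c[1,1]))%180]
for c in('top','side'):
    p=grab(c); g=p['img'].max(2)
    for nm,P,ex in(('lever',B,70),('spanner',A,75)):
        for s,th in((0,0),(8,0),(16,0),(8,.12),(16,.25),(8,-.12)):
            m=pred(p,P,ex,3,s,th); v,u=np.nonzero(m); r=st((v+.5)/8-.5,(u+.5)/8-.5)
            if s==0:
                k=cv2.dilate(cv2.resize(m,(640,400),interpolation=cv2.INTER_AREA),np.ones((9,9),np.uint8))>0
                n,lab,stt,_=cv2.connectedComponentsWithStats(((g<52)&k).astype(np.uint8)); i=1+stt[1:,4].argmax(); vv,uu=np.nonzero(lab==i); print(c,nm,'observed',st(vv,uu),len(vv))
            print('   pred s,tilt',s,th,r,m.sum()/64)
E
```

```text
top lever observed [286.32 181.49  84.88] 160
   pred s,tilt 0 0 [285.97 180.66  84.49] 206.484375
   pred s,tilt 8 0 [285.94 181.4   84.47] 209.703125
   pred s,tilt 16 0 [285.84 182.19  84.34] 212.546875
   pred s,tilt 8 0.12 [285.99 180.56  84.11] 201.671875
   pred s,tilt 16 0.25 [286.01 180.11  83.55] 193.125
   pred s,tilt 8 -0.12 [285.81 181.87  84.95] 215.109375
top spanner observed [354.55 177.36  90.59] 146
   pred s,tilt 0 0 [354.25 176.75  90.69] 207.640625
   pred s,tilt 8 0 [354.47 177.56  90.82] 209.8125
   pred s,tilt 16 0 [354.66 178.31  90.79] 214.140625
   pred s,tilt 8 0.12 [354.22 176.68  91.41] 204.484375
   pred s,tilt 16 0.25 [354.19 176.19  92.22] 194.5
   pred s,tilt 8 -0.12 [354.69 177.95  90.01] 214.640625
side lever observed [324.   187.83 132.81] 113
   pred s,tilt 0 0 [324.44 187.9  134.29] 152.171875
   pred s,tilt 8 0 [323.75 186.82 134.38] 153.90625
   pred s,tilt 16 0 [323.03 185.66 134.13] 154.25
   pred s,tilt 8 0.12 [324.47 188.12 129.44] 153.59375
   pred s,tilt 16 0.25 [324.77 188.24 124.49] 151.828125
   pred s,tilt 8 -0.12 [323.17 185.33 139.23] 152.3125
side spanner observed [361.65 213.23 134.72] 133
   pred s,tilt 0 0 [361.54 213.24 135.75] 178.765625
   pred s,tilt 8 0 [360.86 212.11 135.48] 179.03125
   pred s,tilt 16 0 [360.19 210.94 135.7 ] 180.875
   pred s,tilt 8 0.12 [361.65 213.57 130.94] 179.6875
   pred s,tilt 16 0.25 [362.   213.71 126.46] 177.984375
   pred s,tilt 8 -0.12 [360.28 210.47 140.01] 179.28125
```

```bash
python3 -c "
from h import *
print(job.close_job(), bot.get_obs()['time'])"
```

```text
the job is handed in; nothing more can be done
the job is handed in; nothing more can be done
```

I hung the spanner by its ring on the thick peg and the lever by its eye on the thin peg. Each was tilted in the grip, slid down its peg, and released lying on the board. I then backed the arm clear and handed the job in at about 20 s of the 72 s allowed.

- **Last pictures:** both tools are on their pegs with their handles down the slope. In the side view each grip is within about 0.5 px and 1.5° of where a fully seated, flat tool should appear.
- **Disagreement:** in the top view both grips sit about 0.7–0.9 px further down the slope than predicted, roughly 3 mm. I took this as hole slack plus calibration error. On its own, that view would also fit a tool sitting about 8 mm up its peg.
- **Forces and bystanders:** contact forces at the end of each move call stayed below about 7 N. The bystanders in the last crops look unmoved. I did not measure their positions, and the whole bench was not re-checked.
- **Failed check:** a last overlay picture could not be viewed because the 12-picture limit was reached, so I ran the final check numerically.

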